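Hang the slide rack in the pail to drain

TASK

The stained slides are ready to drain: lift the slide rack out of the white staining dish and hang it by its own hook over the rim of the black pail, slides inside the pail and clear of its bottom, hook outside, then let go so that it hangs still. Leave the pail and the dish standing upright, the dish about where it is, and leave the bottles and the jar alone.

Things in the scene. Friction and masses are not known exactly. Their poses are not given: they have to be found in the camera images.
- rack: stainless wire rack with eight fixed glass slides, 0.24 kg. Origin: centre of its underside, z up. Cradle 33 mm (x) by 55 (y); slides reach z = 81. A wire bail (x = 0, 55 mm wide in y) carries the blue grip on top; the hook goes from the bail's top toward +x. It starts upright on the dish's floor, hook leg outside the dish.
- rack_grip (a point): centre of the rack's upright blue grip block, 20 mm (x) by 26 (y) by 50 high, 144 mm above the rack's origin on its z axis; same axes as the rack. Nothing stands beside it.
- hook_tip (a point): end of the hook's outer leg: x = 56.5, y = 0, z = 86 mm in the rack's frame. The hook is two 4.6 mm rods 20 mm apart, level from the bail along +x (underside z = 115), turned down at the end. A rim fits between the leg's inner face (x = 52 above, 54 at the tip) and the cradle's back (x = 17, up to z = 81; above that the bail at x = 2).
- pail_mouth (a point): centre of the open mouth of the round black pail, at rim height (156 mm above its foot), z up. Loose, 0.3 kg; outer radius 72 mm at the rim tapering to 57 at the foot; wall with rim about 7 mm thick, inner floor 6 mm above the foot. Its thin bail hangs outside, on the -x side, from ears at +y and -y.
- dish: white plastic staining dish, open on top, 66 mm (x) by 88 (y) over the rim, 74 high, inside 52 by 74, floor 4 thick, 0.45 kg, loose. Origin: centre of its underside, z up. At the start its long side lies along the rack's y.
- stain_bottle: bystander: white bottle with violet cap, 42 mm wide, 104 mm high; origin at centre of its underside
- iodine_bottle: bystander: brown bottle with orange-brown cap, 42 mm wide, 102 mm high; origin at centre of its underside
- jar: bystander: jar with green lid, 51 mm wide, 62 mm high; origin at centre of its underside

How it is judged (in metres and radians):
At the end, for the whole second after the job is handed in: The rack hangs within 50 mm of the pail's axis, hook tip outside and 10 mm below the rim, underside 25 mm off the pail's foot, tilted under 0.3 rad, borne by the pail, released and still. Pail and dish upright (0.1 rad); dish moved under 80 mm (horizontal distance between rack and pail_mouth below 0.05 m and horizontal distance between hook_tip and pail_mouth above 0.072 m and z of hook_tip in the frame of pail_mouth below -0.01 m and z of rack in the frame of pail_mouth above -0.13 m and angle between rack's own z axis and vertical below 0.3 rad and contact force between rack and pail above 0.5 N and contact force between rack and the fingers below 0.1 N and linear speed of rack below 0.03 m/s and angle between each of pail_mouth, dish's own z axis and vertical below 0.1 rad and distance of dish from where it was at the start of the episode below 0.08 m); the robot touches nothing.
It fails at once if a bystander bottle or the jar is moved by more than 30 mm or tipped (distance of any of stain_bottle, iodine_bottle, jar from where it was at the start of the episode above 0.03 m or angle between any of stain_bottle, iodine_bottle, jar's own z axis and vertical above 0.3 rad).
It also fails if it takes over 42 s, if anything falls off the work surface, if the arm or the gripper's body presses on something with over 40 N, if the wrist force passes 120 N, or if a joint passes its speed limit or range.

ROBOT

A 6-joint arm with a two-finger parallel gripper is mounted at the origin on a cart in front of the work surface, level with it; the furniture and walls round the work are solid. World frame = base frame: x ahead of the robot, y to its left, z up, the work surface at z = 0. Lengths are in mm, angles in rad, forces in N, time in s.
With the tool pointing down it reaches from about 275 to 1000 mm from the base axis. Payload 8.4 kg.
Tool frame: the origin (TCP) lies between the finger pads; the fingertips stand 22 mm ahead of it and the grasp point (between the pads) lies 3 mm ahead of it (r.nose_length is the z of the fingertips in the tool frame, in mm); z points along the fingers, y is the line along which they close (so a half turn about z gives the same grasp; the last joint's range is limited). The gripper opens to 85 mm and grips with 20 to 120 N. Pads are 22 mm wide; open, the fingers measure 114 mm over their backs; the gripper's body (76 mm by 85 mm) begins 54 mm behind the grasp point. The pads swing forward as they close: fully open they stand 13 mm farther back than shut.
Start: joints at [1.306, 0.353, 1.633, -0, 1.155, -0.002], TCP at [162.364, 603.544, 253.281] pointing down, gripper open.
Joint ranges: [-2.63, 2.63], [-0.92, 2.1], [0.06, 2.66], [-1.3, 4.44], [0, 2.69], [-3.02, 3.02]. Speed limits (rad/s): [2.22, 2.22, 2.79, 3.14, 3.14, 3.14].

INTERFACE

Orientations are given as [roll, pitch, yaw] about the fixed x, y, z axes, in that order (R = Rz(yaw) Ry(pitch) Rx(roll)).
In Python, from rig import r gives the robot as it stands.
- The arm moves only by the tool drive_effector, called after "Request:" in YAML: its name, and indented under it one key for each argument. Schema: {"type":"object","properties":{"ticks":{"type":"array","items":{"type":"array","items":{"type":"array","items":{"type":"number"},"minItems":7,"maxItems":7},"minItems":1,"maxItems":5},"minItems":1,"maxItems":1},"grip_force":{"type":"number"},"only":{"type":"string"},"quiet":{"type":"boolean"},"lines":{"type":"string"}},"required":["ticks"],"additionalProperties":false}. ticks is a list that holds a single list of rows (three levels of brackets), with 1 to 5 rows, each of 7 numbers: a rotation vector rx, ry, rz in a scale on which 1.0 is 4 rad, then dx, dy, dz in shares of 40 cm (1.0 is 40 cm), then the opening from 0.0 (shut) to 1.0 (fully open); each row shifts and turns the commanded pose from where the row before left it, along the tool's axes as they then stand; what a row does not reach is not made up. A row lasts 1/12 s, in which the tool goes at most 41.7 mm and 0.125 rad, less where a joint would pass 70% of its speed; a pose out of reach is approached as far as the arm can. The fingers move at their own pace and stop on an object; grip_force is the grip in N (left out, the last holds). Time passes only in rows, so rows that do not move let the fingers close. The tool returns the time, the measured TCP pose, the force, the opening and the grip force at its end. only (a regular expression) keeps the lines of the reply that match it, lines (a string "A,B") keeps lines A to B, and quiet returns only ok. Input that does not fit is refused with a message, and nothing moves.
- r.sense(): the state, without advancing time (a new reading comes with each control period).
- r.grab_frame(name): name is "scene" or "side" or "wrist"; returns the picture (400x640x3 uint8, red, green, blue); there is no depth.
- r.camera_params(name): a dict with "fx", "fy", "cx", "cy" (pixels), "rvec" (rotation vector, rad) and "tvec" (3), from world to camera coordinates, as OpenCV has them. Camera axes: x right, y down, z forward; pixel columns grow to the right and rows downward; lengths in mm; the calibration is good to about 2 mm. A picture is of the moment at which its call begins: read the wrist's pose just before it. camera_params takes no time and is no camera call; for the wrist camera it gives the pose at the moment of the call.
- r.sign_off(): hands the job in; it is judged then, once.
The state is a dict: "clock": time; "qpos": joint angles; "qvel": joint speeds; "joint_efforts": joint torques, N m; "eef_pos": TCP position; "tcp_rot": TCP orientation; "contact_force": force on the tool from outside, world axes, zero at the start; "wrist_torque": the same for the moment, N m; "opening": opening from 0.0 (shut) to 1.0 (fully open); "grasp_force": force on a finger pad.
Only numpy, scipy, OpenCV 4.12 (cv2) and the standard library are available. Lean on these libraries where they do the work, as an engineer would, in place of code of your own. Each camera call takes 0.05 s, during which the arm holds its last target. There are 200 camera calls.

## Working session

There is one attempt and no reset: what is moved stays moved. The work goes in short steps, Python scripts to look and compute and a tool call to move; the robot and the scene stay as the last step left them, time stands still between calls to the robot, and variables do not carry over. Pictures are saved under pics/ and viewed, at most 13 in all, crops included, and the job is handed in when it is done.

```bash
ls; mkdir -p pics; python3 - <<'E'
from rig import r
import cv2
for n in("scene","side"):
    cv2.imwrite(f"pics/{n}0.png",r.grab_frame(n)[:,:,::-1]); p=r.camera_params(n); print(n,p)
print(r.sense())
E
```

```text
pics
rig.py
scene {'fx': 516.4763476687725, 'fy': 516.4763476687725, 'cx': 325.572132452355, 'cy': 194.06694216454358, 'rvec': array([ 0.27488778, -2.5908872 ,  1.51543534]), 'tvec': array([ 516.1411924 ,  167.17668754, 1607.07548644])}
side {'fx': 400.54841358042137, 'fy': 400.54841358042137, 'cx': 308.7535248672749, 'cy': 193.1909705907917, 'rvec': array([ 0.17045899,  2.73680409, -1.43198464]), 'tvec': array([ 538.1761358 ,   85.02030707, 1221.65176806])}
{'clock': 0.1, 'qpos': array([ 1.30555255e+00,  3.53585023e-01,  1.63403575e+00,  1.23794176e-06,
        1.15523144e+00, -2.42881415e-03]), 'qvel': array([-0.00100453, -0.00058158, -0.00159996,  0.00013168,  0.00110518,
        0.00277583]), 'joint_efforts': array([-1.00868085e-03, -6.06358409e+01, -3.42817211e+01,  6.75209230e-05,
        3.95436931e-03, -5.10882694e-05]), 'eef_pos': array([162.28800495, 603.15175033, 252.64319245]), 'tcp_rot': array([-3.14033310e+00, -4.19118817e-06,  2.87877718e+00]), 'contact_force': array([0.07922394, 0.02053054, 1.00374824]), 'wrist_torque': array([0.02203035, 0.00797387, 0.05755979]), 'grasp_force': 0.0, 'opening': 0.999965304977097}
```

View pics/scene0.png

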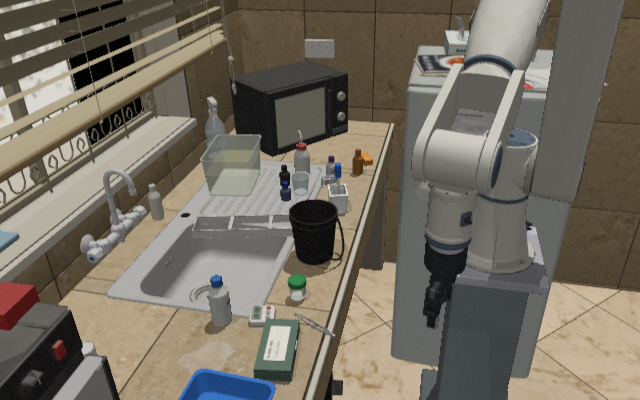

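View pics/side0.png

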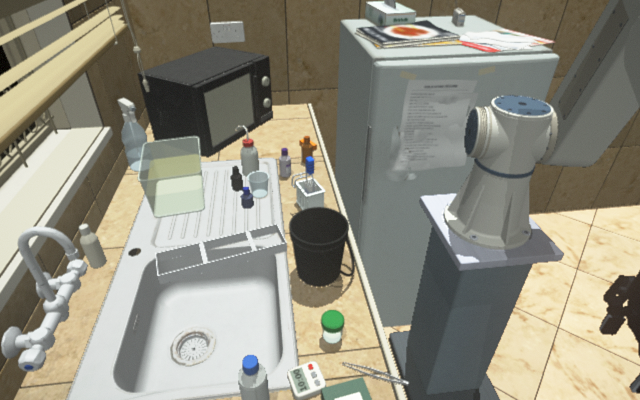

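The scene view shows the pail with its rim near (314,210) and the dish with the blue grip at (337,170). In the side view the pail rim is near (320,225) and the grip at (310,165). The jar is near the pail, and the stain bottle stands behind the dish with the iodine bottle beyond it. I'll zoom in and measure.

```bash
cat > h.py <<'E'
import numpy as np, cv2
from rig import r
def P(n):
    p=r.camera_params(n); R=cv2.Rodrigues(p["rvec"])[0]
    K=np.array([[p["fx"],0,p["cx"]],[0,p["fy"],p["cy"]],[0,0,1]]); return K,R,np.array(p["tvec"]).reshape(3)
def plane(cam,uv,z):
    K,R,t=cam; d=R.T@np.linalg.inv(K)@np.array([uv[0],uv[1],1.]); c=-R.T@t
    return c+d*(z-c[2])/d[2]
def tri(a,ua,b,ub):
    M=lambda c:c[0]@np.c_[c[1],c[2]]
    X=cv2.triangulatePoints(M(a),M(b),np.array(ua,float),np.array(ub,float)).ravel(); return X[:3]/X[3]
def proj(cam,X):
    q=cam[0]@(cam[1]@np.array(X,float)+cam[2]); return q[:2]/q[2]
def blobs(im,lo,hi,amin=15):
    m=cv2.inRange(cv2.cvtColor(im,cv2.COLOR_RGB2HSV),lo,hi)
    n,l,s,c=cv2.connectedComponentsWithStats(m)
    return [(s[i].tolist(),c[i].round(1).tolist()) for i in range(1,n) if s[i][4]>=amin],m
E
python3 - <<'E'
from h import *
a,b=P("scene"),P("side")
print("cams",-a[1].T@a[2],-b[1].T@b[2])
A=cv2.imread("pics/scene0.png");B=cv2.imread("pics/side0.png")
for im,n in((A,"scene"),(B,"side")):
    for s in blobs(im[:,:,::-1].copy(),(105,150,80),(125,255,255))[0]: print(n,"blue",s)
    for s in blobs(im[:,:,::-1].copy(),(50,130,40),(80,255,255))[0]: print(n,"green",s)
print("grip rough",tri(a,(337,170),b,(310,165)))
c1=cv2.resize(A[140:280,255:395],None,fx=4,fy=4);c2=cv2.resize(B[130:270,260:400],None,fx=4,fy=4)
cv2.imwrite("pics/z0.png",cv2.resize(np.hstack([c1[:,:400*1+0+160],c2]),(800,400)) if 0 else np.hstack([c1[:,80:480],c2[:,40:440]]))
E
```

```text
cams [ 196.39199075 1398.20135583  939.94922683] [642.14005207 884.27662945 771.36634896]
scene blue ([335, 163, 6, 15, 71], [337.6, 169.5])
scene blue ([282, 181, 6, 4, 17], [284.6, 182.3])
scene blue ([211, 275, 11, 12, 91], [215.6, 280.5])
scene blue ([178, 369, 97, 31, 2196], [225.8, 387.1])
scene green ([289, 274, 17, 15, 209], [296.9, 281.4])
side blue ([306, 157, 8, 7, 37], [309.4, 159.6])
side blue ([243, 356, 14, 13, 140], [249.5, 361.6])
side green ([322, 311, 21, 18, 296], [332.3, 319.1])
grip rough [ 519.47599606 -147.94441196  150.63676199]
```

View pics/z0.png

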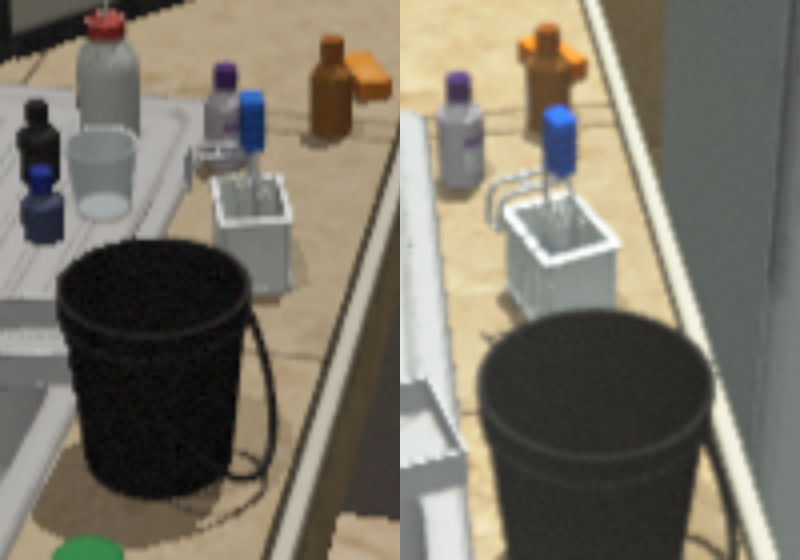

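In the crop, the grip is upright with the dish under it. The hook points left in the image, towards the sink (world +x). The pail's own bail hangs on the opposite side (-x), so the rack can be carried across without turning. I'll move the wrist camera over the area for finer measurement.

The manual's scale: shifts go in shares of 40 cm and turns go in shares of 4 rad. Converting my numbers, -23 mm is -0.0575, -20 mm is -0.05.

Request:
drive_effector:
  ticks:
    - [[0,0,0,-0.05,-0.0575,-0.0375,1],[0,0,0,-0.05,-0.0575,-0.0375,1],[0,0,0,-0.05,-0.0575,-0.0375,1],[0,0,0,-0.05,-0.0575,-0.0375,1],[0,0,0,-0.05,-0.0575,-0.0375,1]]

```text
clock: 0.52
eef_pos: [229.3, 465.0, 328.5]
tcp_rot: [-3.141, -0.0, 2.879]
contact_force: [1.2, 0.1, 0.6]
opening: 0.998
grasp_force: 0.0
```

Request:
drive_effector:
  ticks:
    - [[0,0,0,-0.05,-0.0575,-0.0375,1],[0,0,0,-0.05,-0.0575,-0.0375,1],[0,0,0,-0.05,-0.0575,-0.0375,1],[0,0,0,-0.05,-0.0575,-0.0375,1],[0,0,0,-0.05,-0.0575,-0.0375,1]]

```text
clock: 0.93
eef_pos: [295.9, 327.9, 403.8]
tcp_rot: [-3.141, -0.0, 2.879]
contact_force: [0.7, 0.6, 0.2]
opening: 0.999
grasp_force: 0.0
```

Request:
drive_effector:
  ticks:
    - [[0,0,0,-0.05,-0.0575,0,1],[0,0,0,-0.05,-0.0575,0,1],[0,0,0,-0.05,-0.0575,0,1],[0,0,0,-0.05,-0.0575,0,1],[0,0,0,-0.05,-0.0575,0,1]]

```text
clock: 1.35
eef_pos: [362.6, 190.9, 403.2]
tcp_rot: [-3.142, -0.0, 2.879]
contact_force: [0.7, 0.5, -0.1]
opening: 1.003
grasp_force: 0.0
```

Request:
drive_effector:
  ticks:
    - [[0,0,0,-0.05,-0.0575,0,1],[0,0,0,-0.05,-0.0575,0,1],[0,0,0,-0.05,-0.0575,0,1],[0,0,0,-0.05,-0.0575,0,1],[0,0,0,-0.05,-0.0575,0,1]]

```text
clock: 1.77
eef_pos: [429.3, 53.9, 403.1]
tcp_rot: [3.142, -0.0, 2.879]
contact_force: [-0.2, 1.5, 0.2]
opening: 1.0
grasp_force: 0.0
```

```bash
python3 - <<'E'
from h import *
w=P("wrist"); cv2.imwrite("pics/w0.png",r.grab_frame("wrist")[:,:,::-1]); np.save("w0.npy",np.array([*w[1].ravel(),*w[2],*w[0].ravel()]))
print("cam",-w[1].T@w[2],"z",w[1][2]); print(r.sense()["eef_pos"],r.sense()["tcp_rot"])
for s in blobs(cv2.imread("pics/w0.png")[:,:,::-1].copy(),(105,150,80),(125,255,255))[0]: print(s)
print(proj(w,(519,-148,170)))
E
```

```text
cam [350.0064831   74.39324814 523.48722672] z [ 0.30954555 -0.08359352 -0.94720308]
[431.24343751  50.27203884 403.08335336] [-3.13886953e+00  1.79129445e-03  2.87778850e+00]
([173, 261, 24, 24, 291], [183.9, 274.0])
([622, 261, 18, 18, 203], [632.2, 268.4])
([232, 335, 10, 9, 73], [236.5, 338.6])
[188.97422114 274.56240264]
```

View pics/w0.png

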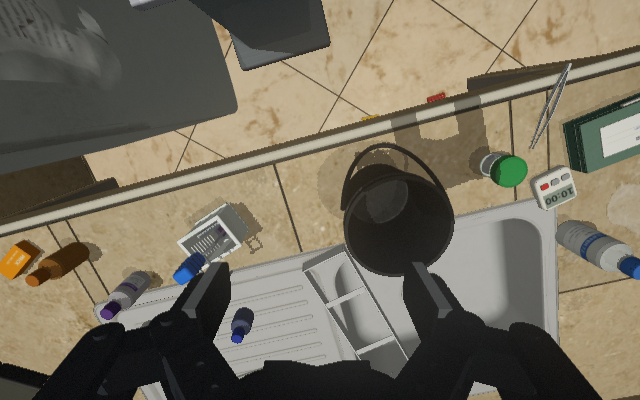

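The wrist view shows the pail mouth around (400,222) with its bail up-left (-x). The dish is at (212,235) and the grip at (188,268), and there is a hook-like shape at (250,240) that may be a shadow. I'll zoom in on it.

```bash
python3 - <<'E'
import cv2
A=cv2.imread("pics/w0.png")
cv2.imwrite("pics/z1.png",cv2.resize(A[185:315,90:280],None,fx=4,fy=4,interpolation=cv2.INTER_CUBIC))
E
```

```text
(no output)
```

View pics/z1.png

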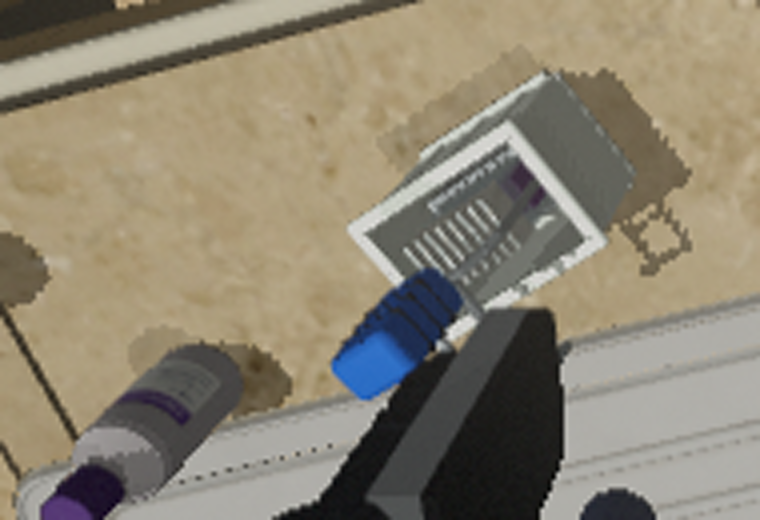

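The rim corners in crop pixels are (348,228), (512,122) and (606,240). The shape on the table is the hook's shadow; the hook itself is hidden by the finger. I'll compute the dish yaw and centre, the grip top, the pail rim ellipse, and the bystander positions.

```bash
python3 - <<'E'
from h import *
v=np.load("w0.npy"); w=(v[12:].reshape(3,3),v[:9].reshape(3,3),v[9:12]); a,b=P("scene"),P("side")
px=lambda x,y:(90+x/4,185+y/4)
c=[plane(w,px(*q),74) for q in((348,228),(512,122),(606,240))]
print(c,[np.linalg.norm(c[1]-c[0]),np.linalg.norm(c[2]-c[1])],"centre",(c[0]+c[2])/2)
d=c[1]-c[0];print("long dir yaw",np.arctan2(d[1],d[0]), "short",np.arctan2(*(c[2]-c[1])[1::-1]))
# same corners seen in scene/side
for cam,n in((a,"scene"),(b,"side")):
    print(n,[proj(cam,q).round(1).tolist() for q in c])
# grip: scene/side triangulation, and top face centre on z=173 from wrist
print("grip tri",tri(a,(338,170.3),b,(310,165.3)),"top",plane(w,px(380,356),173))
# stain cap/iodine
def rim(im,cam,box):
    g=cv2.cvtColor(im,cv2.COLOR_BGR2GRAY);x0,y0,x1,y1=box
    m=np.zeros_like(g);m[y0:y1,x0:x1]=(g[y0:y1,x0:x1]<62)*255
    m=cv2.morphologyEx(m,cv2.MORPH_OPEN,np.ones((7,7),np.uint8))
    cs=max(cv2.findContours(m,cv2.RETR_EXTERNAL,cv2.CHAIN_APPROX_NONE)[0],key=cv2.contourArea).reshape(-1,2)
    return cs
for n,im,cam,box,side in(("scene","pics/scene0.png",a,(280,185,350,270),0),("side","pics/side0.png",b,(280,200,358,290),0)):
    cs=rim(cv2.imread(im),cam,box)
    X=np.array([plane(cam,q,156)[:2] for q in cs])
    top=cs[:,1]<np.median(cs[:,1]); 
    # upper part of contour = far rim edge: fit circle of radius 72
    t=cs[:,1]<cs[:,1].min()+ (12 if n=="scene" else 16)
    from scipy.optimize import least_squares
    f=least_squares(lambda p:np.hypot(*(X[t]-p[:2]).T)-p[2],[X[t].mean(0)[0],X[t].mean(0)[1],72],loss="soft_l1")
    f2=least_squares(lambda p:np.hypot(*(X[t]-p[:2]).T)-72,f.x[:2],loss="soft_l1")
    print(n,cs.min(0),cs.max(0),t.sum(),f.x,f2.x,np.abs(f2.fun).mean())
    
# wrist: eyeballed extremes of rim ellipse
print("wrist rim left/right",plane(w,(345,222),156),plane(w,(454,222),156),plane(w,(395,274),156))
E
```

```text
[array([ 502.89899221, -203.36493216,   74.        ]), array([ 476.87287995, -121.81844845,   74.        ]), array([ 535.62762601, -103.35234151,   74.        ])] [np.float64(85.59899254021), np.float64(61.58828857103239)] centre [ 519.26330911 -153.35863684   74.        ]
long dir yaw 1.8797341793609896 short 0.30451598884189107
scene [[344.9, 182.5], [347.9, 194.1], [330.0, 195.1]]
side [[313.1, 176.9], [324.8, 190.3], [306.6, 195.2]]
grip tri [ 518.18530453 -157.93378131  144.2925093 ] top [ 515.39297275 -150.86064496  173.        ]
scene [290 200] [337 264] 54 [532.50099489 143.57726671  69.37354762] [532.14456106 146.80941333] 1.5028061018057626
side [291 208] [346 285] 62 [534.06765875 140.52882176  67.75141641] [534.81224748 145.6888569 ] 1.4846185665404692
wrist rim left/right [505.67045442  70.92107997 156.        ] [542.9306255  208.47445482 156.        ] [599.72648158 119.87913017 156.        ]
```

The dish rim comes out at 86 x 62 mm (given 88 x 66), so the fit holds. Dish centre is about (519,-153) and the rack's x axis is at about 0.305 rad. The grip is near (517,-154) and the pail centre near (532,144). I'll turn the tool to close along the rack's y and move above the grip.

In the tool's units: -10 mm is -0.025, -0.114 rad is -0.0285.

Request:
drive_effector:
  ticks:
    - [[0,0,-0.0285,0,-0.025,0,1],[0,0,-0.0285,0,-0.025,0,1],[0,0,-0.0285,0,-0.025,0,1],[0,0,-0.0285,0,-0.025,0,1],[0,0,-0.0285,0,-0.025,0,1]]

```text
clock: 2.23
eef_pos: [427.0, 5.6, 403.0]
tcp_rot: [3.141, -0.001, -2.829]
contact_force: [0.1, 0.5, -0.6]
opening: 1.001
grasp_force: 0.0
```

Request:
drive_effector:
  ticks:
    - [[0,0,0,0,-0.09,0.035,1],[0,0,0,0,-0.09,0.035,1],[0,0,0,0,-0.09,0.035,1],[0,0,0,0,-0.09,0.035,1],[0,0,0,0,-0.08,0.035,1]]

```text
clock: 2.65
eef_pos: [480.8, -163.7, 332.4]
tcp_rot: [-3.141, -0.0, -2.835]
contact_force: [-0.3, 0.4, -0.7]
opening: 0.999
grasp_force: 0.0
```

```bash
python3 - <<'E'
from h import *
w=P("wrist"); s=r.sense(); im=r.grab_frame("wrist"); cv2.imwrite("pics/w1.png",im[:,:,::-1]); np.save("w1.npy",np.array([*w[1].ravel(),*w[2],*w[0].ravel()]))
print("cam",-w[1].T@w[2]); print(s["eef_pos"],s["tcp_rot"],s["qpos"])
for q in blobs(im,(105,150,80),(125,255,255))[0]: print(q)
E
```

```text
cam [ 402.46902515 -189.68048337  452.76080465]
[ 480.78036565 -163.66375087  332.4295544 ] [-3.14143501e+00 -3.37361094e-05 -2.83466590e+00] [-3.30969251e-01  9.67394093e-02  1.78364237e+00 -1.54060084e-04
  1.26114410e+00 -2.20864539e+00]
([303, 221, 22, 14, 170], [314.1, 228.1])
([253, 306, 13, 11, 111], [259.0, 311.0])
```

View pics/w1.png

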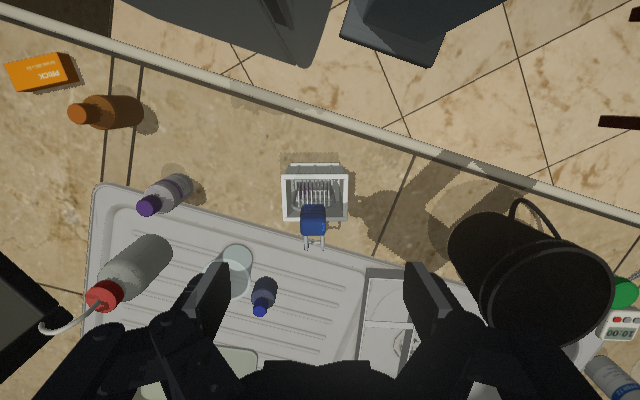

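The rack, dish and hook are square in the image and the hook points down (+x). The grip top is at about (314,228), and the dish rim runs from (282,176) to (348,220). Now for the exact offsets.

```bash
python3 - <<'E'
from h import *
v=np.load("w1.npy"); w=(v[12:].reshape(3,3),v[:9].reshape(3,3),v[9:12])
im=cv2.imread("pics/w1.png")[:,:,::-1].copy()
hsv=cv2.cvtColor(im,cv2.COLOR_RGB2HSV)
for vmin in(60,120,150):
  print(vmin,[q for q in blobs(im[190:250,290:340].copy(),(105,120,vmin),(125,255,255))[0]])
X=plane(w,(314.1,228.1),173);print("grip top",X)
c=[plane(w,q,74) for q in((282,176),(347,175),(349,220),(282,220))]
print(np.mean(c,0),np.linalg.norm(c[1]-c[0]),np.linalg.norm(c[2]-c[1]))
# hook rods, ends in picture, underside/top z ~ 4+117
for q in((308,248),(323,248)): print("hook",plane(w,q,119))
m=cv2.inRange(hsv,(105,120,40),(125,255,255));m[:,:290]=0;m[:,340:]=0
p=cv2.findNonZero(m);print(cv2.minAreaRect(p),cv2.boundingRect(p))
R=cv2.Rodrigues(np.array([0,0,0.]))[0]
from scipy.spatial.transform import Rotation as Ro
s=r.sense();T=Ro.from_euler("xyz",s["tcp_rot"]).as_matrix();print("tool offset",T.T@(X-s["eef_pos"]))
print("proj of grip top centre at 173 & bottom 123 axis",proj(w,(X[0],X[1],123)))
E
```

```text
60 [([13, 15, 12, 2, 16], [19.0, 15.6]), ([10, 28, 25, 18, 402], [22.4, 36.2])]
120 [([13, 32, 22, 12, 234], [23.8, 37.1])]
150 []
grip top [ 519.30125809 -155.21720563  173.        ]
[ 519.72875769 -154.56187737   74.        ] 83.18719396021594 62.15221226987367
hook [ 569.35824673 -147.7910288   119.        ]
hook [ 563.8434686  -130.28212235  119.        ]
((312.0, 220.0), (30.0, 24.0), 90.0) (300, 205, 25, 31)
tool offset [-40.40823211   0.33880168 156.45036693]
proj of grip top centre at 173 & bottom 123 axis [314.40102706 210.81113467]
```

The grip is at (519,-155) and the hook direction of about 0.33 rad agrees. I'll descend and grasp.

In the tool's units: 20 mm is 0.05, -8 mm is -0.02.

Request:
drive_effector:
  ticks:
    - [[0,0,0,-0.02,0,0.05,1],[0,0,0,-0.02,0,0.05,1],[0,0,0,-0.02,0,0.05,1],[0,0,0,-0.02,0,0.05,1],[0,0,0,-0.02,0,0.05,1]]

```text
clock: 3.12
eef_pos: [518.8, -149.3, 232.1]
tcp_rot: [3.141, -0.0, -2.835]
contact_force: [-0.4, 0.9, 0.4]
opening: 1.003
grasp_force: 0.0
```

Request:
drive_effector:
  ticks:
    - [[0,0,0,0,0,0.05,1],[0,0,0,0,0,0.05,1],[0,0,0,0,0,0.05,1],[0,0,0,0,0,0.0425,1],[0,0,0,0,0,0,1]]

```text
clock: 3.53
eef_pos: [516.5, -148.8, 152.9]
tcp_rot: [3.138, -0.005, -2.834]
contact_force: [-0.7, 0.4, -0.7]
opening: 1.004
grasp_force: 0.0
```

Request:
drive_effector:
  ticks:
    - [[0,0,0,0,0,0,0],[0,0,0,0,0,0,0],[0,0,0,0,0,0,0],[0,0,0,0,0,0,0],[0,0,0,0,0,0,0]]
  grip_force: 60

```text
clock: 3.95
eef_pos: [519.4, -149.9, 157.3]
tcp_rot: [-3.14, 0.002, -2.834]
contact_force: [0.2, -8.8, 8.7]
opening: 0.3
grasp_force: 47.3
```

Request:
drive_effector:
  ticks:
    - [[0,0,0,0,0,0,0],[0,0,0,0,0,0,0],[0,0,0,0,0,0,0]]
  grip_force: 60

```text
clock: 4.2
eef_pos: [519.5, -149.9, 157.2]
tcp_rot: [-3.14, 0.002, -2.834]
contact_force: [0.9, -2.2, 6.3]
opening: 0.292
grasp_force: 61.3
```

Gripped: opening is about 25 mm for the 26 mm block. Now I'll lift.

In the tool's units: -20 mm is -0.05, -15 mm is -0.0375.

Request:
drive_effector:
  ticks:
    - [[0,0,0,0,0,-0.025,0],[0,0,0,0,0,-0.0375,0],[0,0,0,0,0,-0.05,0],[0,0,0,0,0,-0.05,0],[0,0,0,0,0,-0.05,0]]

```text
clock: 4.62
eef_pos: [518.0, -149.2, 242.1]
tcp_rot: [3.14, -0.001, -2.835]
contact_force: [0.9, -0.6, -2.8]
opening: 0.294
grasp_force: 60.2
```

Request:
drive_effector:
  ticks:
    - [[0,0,0,0,0,-0.05,0],[0,0,0,0,0,-0.05,0],[0,0,0,0,0,-0.0625,0],[0,0,0,0,0,-0.0625,0],[0,0,0,0,0,-0.05,0]]

```text
clock: 5.03
eef_pos: [518.3, -149.3, 353.3]
tcp_rot: [3.141, 0.0, -2.834]
contact_force: [0.6, -0.8, -2.2]
opening: 0.291
grasp_force: 60.4
```

Request:
drive_effector:
  ticks:
    - [[0,0,0,0,0,0,0],[0,0,0,0,0,0,0]]

```text
clock: 5.2
eef_pos: [518.7, -149.5, 351.8]
tcp_rot: [-3.141, 0.001, -2.834]
contact_force: [-0.0, -0.5, -4.2]
opening: 0.296
grasp_force: 60.4
```

```bash
python3 - <<'E'
from h import *
a=r.grab_frame("scene");b=r.grab_frame("side");s=r.sense();print(s["eef_pos"],s["tcp_rot"],s["qpos"])
np.save("f1.npy",np.stack([a,b]))
cv2.imwrite("pics/s1.png",np.hstack([cv2.resize(a[80:280,245:395],None,fx=2.6,fy=2.6),cv2.resize(b[80:280,245:395],None,fx=2.6,fy=2.6)])[:,:,::-1])
E
```

```text
[ 517.84299014 -149.20291618  349.78380237] [ 3.14011396e+00 -2.01891499e-03 -2.83433496e+00] [-2.83371177e-01  1.37925080e-01  1.69852654e+00  1.07590890e-04
  1.30764139e+00 -2.16145183e+00]
```

View pics/s1.png

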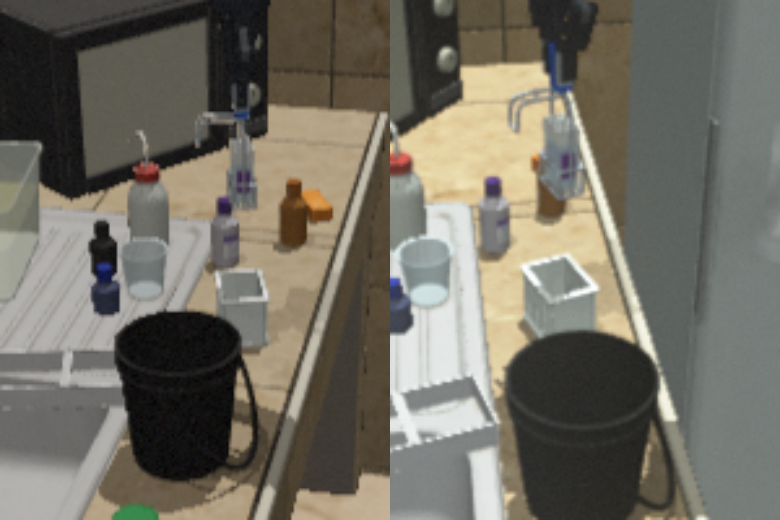

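The rack is out and hanging upright. The dish stayed put (scene crop (242,305)), and the hook is visible with its leg end at (198,145) in the scene crop and (514,130) in the side crop. Next I'll check the in-hand pose and refine the pail centre.

```bash
python3 - <<'E'
from h import *
a,b=P("scene"),P("side")
v=np.load("w0.npy"); w=(v[12:].reshape(3,3),v[:9].reshape(3,3),v[9:12])
print("hook tri",tri(a,(321.2,135.8),b,(292.7,130)))
o=np.array([518,-149.3,196.6]);u=np.array([np.cos(.307),np.sin(.307),0])
t=o+56.5*u+[0,0,86];print("expected tip",t,proj(a,t),proj(b,t))
for cam,l,q in((a,(289.25,211),(337.5,211)),(b,(289.5,226),(348.25,226)),(w,(345,222),(454,222))):
    L,Q=plane(cam,l,156),plane(cam,q,156);print("chord",(L+Q)/2,np.linalg.norm(L-Q))
# wrist: dark rim circle by ray-cast
im=cv2.imread("pics/w0.png");g=cv2.cvtColor(im,cv2.COLOR_BGR2GRAY)
for col in(380,400,420):
    c=g[150:300,col].astype(int);d=np.diff(cv2.GaussianBlur(c.astype(np.float32),(1,3),0).ravel());print(col,[(150+i,int(d[i])) for i in np.argsort(-abs(d))[:5]])
for row in(200,222,240):
    c=g[row,325:475].astype(int);d=np.diff(c);print(row,[(325+int(i),int(d[i])) for i in np.argsort(-abs(d))[:6]])
E
```

```text
hook tri [ 568.84936184 -133.33012765  278.10127113]
expected tip [ 571.85831193 -132.2256849   282.6       ] [320.22002532 134.51197634] [291.59169251 128.93063292]
chord [531.36994105 141.05433342 156.        ] 141.98863061031062
chord [533.75553275 144.90630147 156.        ] 141.4320608550119
chord [524.30053996 139.69776739 156.        ] 142.51053042895998
380 [(np.int64(274), 56), (np.int64(275), 30), (np.int64(273), 29), (np.int64(162), -16), (np.int64(163), -15)]
400 [(np.int64(276), 59), (np.int64(277), 33), (np.int64(169), -28), (np.int64(151), 25), (np.int64(275), 23)]
420 [(np.int64(165), 30), (np.int64(175), -26), (np.int64(159), -22), (np.int64(158), -22), (np.int64(176), -20)]
200 [(340, -102), (448, 61), (449, 58), (406, -18), (365, 15), (358, -10)]
222 [(454, 132), (342, -77), (343, -22), (326, -16), (450, 16), (453, -15)]
240 [(450, 123), (344, -47), (345, -42), (348, -19), (446, 17), (332, 11)]
```

Hook tip agrees with the expected point to about 4 mm. The pail centre is about (532,144) and three views agree. The rack target is 24 mm from the pail axis along the hook direction, at (555,151). I'll move over it.

In the tool's units: 23 mm is 0.0575, -11 mm is -0.0275.

Request:
drive_effector:
  ticks:
    - [[0,0,0,-0.0275,0.0575,0,0],[0,0,0,-0.0275,0.0575,0,0],[0,0,0,-0.0275,0.0575,0,0],[0,0,0,-0.0275,0.0575,0,0],[0,0,0,-0.0275,0.0575,0,0]]

```text
clock: 5.72
eef_pos: [535.5, -22.2, 349.3]
tcp_rot: [3.14, -0.003, -2.835]
contact_force: [0.9, 0.4, -2.8]
opening: 0.295
grasp_force: 60.6
```

Request:
drive_effector:
  ticks:
    - [[0,0,0,-0.0275,0.0575,0,0],[0,0,0,-0.0275,0.0575,0,0],[0,0,0,-0.0275,0.0575,0,0],[0,0,0,-0.0275,0.0575,0,0],[0,0,0,-0.0275,0.0575,0,0]]

```text
clock: 6.13
eef_pos: [553.1, 104.1, 349.2]
tcp_rot: [3.141, -0.003, -2.834]
contact_force: [0.6, -0.6, -2.4]
opening: 0.296
grasp_force: 60.6
```

Request:
drive_effector:
  ticks:
    - [[0,0,0,-0.025,0.0575,0,0],[0,0,0,-0.015,0.0375,0,0],[0,0,0,0,0.0175,0,0],[0,0,0,0,0,0,0],[0,0,0,0,0,0,0]]

```text
clock: 6.55
eef_pos: [555.0, 150.3, 350.0]
tcp_rot: [-3.141, -0.002, -2.834]
contact_force: [0.7, -1.7, -2.3]
opening: 0.294
grasp_force: 60.4
```

```bash
python3 - <<'E'
from h import *
a=r.grab_frame("scene");b=r.grab_frame("side");s=r.sense();p=s["eef_pos"];print(p,s["tcp_rot"])
cv2.imwrite("pics/s2.png",np.hstack([cv2.resize(a[110:260,260:360],None,fx=4,fy=4),cv2.resize(b[110:260,265:365],None,fx=4,fy=4)])[:,:,::-1])
A,B=P("scene"),P("side");u=np.array([np.cos(.307),np.sin(.307),0]);o=p-[0,0,153.2]
for n,c in((" scene",A),("side",B)): print(n,"tip",proj(c,o+56.5*u+[0,0,86]),"base",proj(c,o))
T=np.array([555,151.2,0])-p
R=cv2.Rodrigues(np.zeros(3))[0]
from scipy.spatial.transform import Rotation as Ro
print("left",Ro.from_euler("xyz",s["tcp_rot"]).as_matrix().T@T)
E
```

```text
[555.40596107 149.62639167 350.69012048] [-3.14121311e+00 -1.20427849e-03 -2.83505506e+00]
 scene tip [282.85736108 173.98692454] base [304.14191011 199.40715048]
side tip [286.05419621 189.6372254 ] base [310.04886596 214.28067168]
left [ -0.51014276   1.75585874 350.68911926]
```

View pics/s2.png

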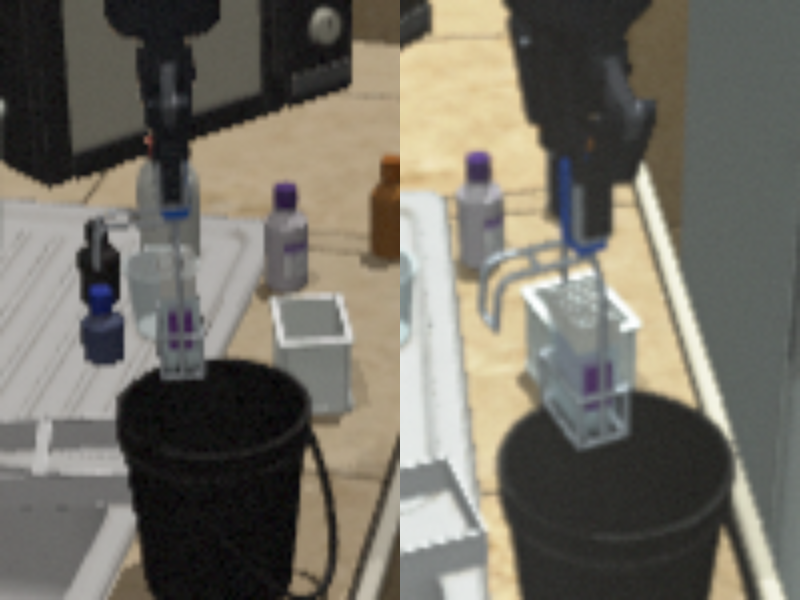

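The rack base and hook sit about 2 px to the right of and below the prediction (about 3–4 mm towards -x), which matches the earlier triangulation. I'll correct by 4.5 mm along the hook direction, lower part of the way, and check.

In the tool's units: 20 mm is 0.05, -4.5 mm is -0.0113.

Request:
drive_effector:
  ticks:
    - [[0,0,0,-0.0113,0.005,0.0125,0],[0,0,0,0,0,0.0375,0],[0,0,0,0,0,0.05,0],[0,0,0,0,0,0.05,0],[0,0,0,0,0,0.0375,0]]

```text
clock: 7.07
eef_pos: [559.1, 153.1, 274.5]
tcp_rot: [-3.142, -0.001, -2.835]
contact_force: [-0.2, 0.1, -3.3]
opening: 0.296
grasp_force: 60.5
```

Request:
drive_effector:
  ticks:
    - [[0,0,0,0,0,0.0375,0],[0,0,0,0,0,0.0375,0],[0,0,0,0,0,0.025,0],[0,0,0,0,0,0,0],[0,0,0,0,0,0,0]]

```text
clock: 7.48
eef_pos: [559.4, 153.6, 236.0]
tcp_rot: [-3.142, -0.001, -2.835]
contact_force: [-0.3, 0.8, -2.6]
opening: 0.294
grasp_force: 60.5
```

```bash
python3 - <<'E'
from h import *
a=r.grab_frame("scene");b=r.grab_frame("side");s=r.sense();p=s["eef_pos"];print(p,s["tcp_rot"],s["contact_force"])
cv2.imwrite("pics/s3.png",np.hstack([cv2.resize(a[150:280,260:360],None,fx=4,fy=4),cv2.resize(b[150:280,270:370],None,fx=4,fy=4)])[:,:,::-1])
A,B=P("scene"),P("side");u=np.array([np.cos(.307),np.sin(.307),0])
for n,c,ox,oy in((" scene",A,260,150),("side",B,170,150)): print(n,"rim outer at u (crop px)",(proj(c,np.array([533,144,156])+72*u)-[ox,oy])*4)
E
```

```text
[560.04304137 153.91154819 237.17658072] [-3.14150433e+00  1.39449977e-03 -2.83468625e+00] [ 0.7605632  -0.54957093 -2.64233743]
 scene rim outer at u (crop px) [111.9787072  251.65896329]
side rim outer at u (crop px) [485.91628418 336.02478492]
```

View pics/s3.png

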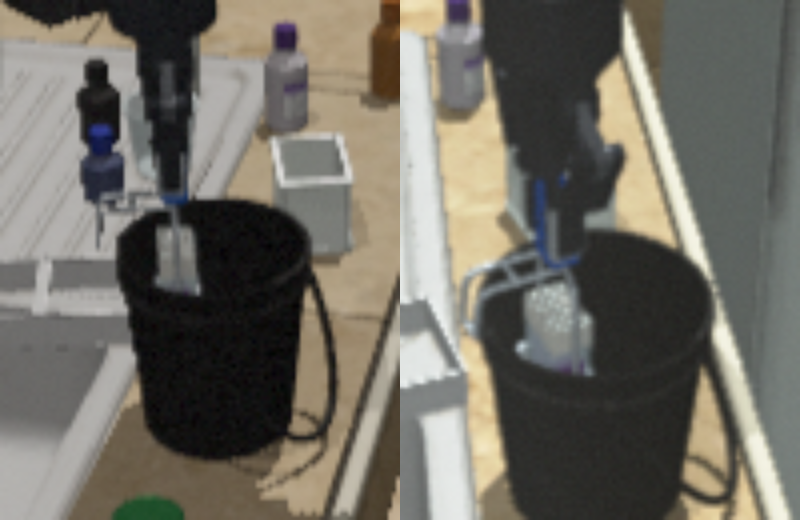

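In both views the hook leg is outside the rim (scene crop (98,240), side crop (466,320)), with the slides inside. There is about 38 mm left, so I'll lower gently until the force changes.

In the tool's units: 8 mm is 0.02, 6 mm is 0.015.

Request:
drive_effector:
  ticks:
    - [[0,0,0,0,0,0.02,0],[0,0,0,0,0,0.02,0],[0,0,0,0,0,0.015,0],[0,0,0,0,0,0.0125,0],[0,0,0,0,0,0,0]]

```text
clock: 8.0
eef_pos: [558.6, 153.7, 207.8]
tcp_rot: [3.142, -0.002, -2.834]
contact_force: [0.3, -0.6, -2.9]
opening: 0.294
grasp_force: 60.5
```

Request:
drive_effector:
  ticks:
    - [[0,0,0,0,0,0.005,0],[0,0,0,0,0,0.005,0],[0,0,0,0,0,0.005,0],[0,0,0,0,0,0,0]]

```text
clock: 8.33
eef_pos: [559.3, 153.9, 203.0]
tcp_rot: [3.142, -0.0, -2.834]
contact_force: [-0.7, 0.6, -3.5]
opening: 0.297
grasp_force: 60.5
```

Request:
drive_effector:
  ticks:
    - [[0,0,0,0,0,0.005,0],[0,0,0,0,0,0.005,0],[0,0,0,0,0,0,0]]

```text
clock: 8.58
eef_pos: [559.2, 153.9, 198.9]
tcp_rot: [-3.142, -0.0, -2.834]
contact_force: [-0.5, -1.3, -3.2]
opening: 0.296
grasp_force: 60.5
```

In the tool's units: 1.5 mm is 0.0038.

Request:
drive_effector:
  ticks:
    - [[0,0,0,0,0,0.0038,0],[0,0,0,0,0,0,0],[0,0,0,0,0,0,0]]

```text
clock: 8.83
eef_pos: [559.4, 153.9, 197.7]
tcp_rot: [3.142, -0.0, -2.834]
contact_force: [0.3, 0.7, -4.0]
opening: 0.298
grasp_force: 60.5
```

Request:
drive_effector:
  ticks:
    - [[0,0,0,0,0,0.0025,0],[0,0,0,0,0,0,0],[0,0,0,0,0,0,0]]

```text
clock: 9.08
eef_pos: [559.4, 153.9, 196.7]
tcp_rot: [-3.142, -0.0, -2.834]
contact_force: [-0.2, -0.3, -3.0]
opening: 0.297
grasp_force: 60.5
```

In the tool's units: 1.5 mm is 0.0038.

Request:
drive_effector:
  ticks:
    - [[0,0,0,0,0,0.0038,0],[0,0,0,0,0,0,0],[0,0,0,0,0,0,0]]

```text
clock: 9.33
eef_pos: [559.3, 153.9, 195.1]
tcp_rot: [-3.142, -0.0, -2.834]
contact_force: [0.1, 0.0, -2.7]
opening: 0.297
grasp_force: 60.5
```

Request:
drive_effector:
  ticks:
    - [[0,0,0,0,0,0.0038,0],[0,0,0,0,0,0,0],[0,0,0,0,0,0,0]]

```text
clock: 9.58
eef_pos: [559.6, 154.0, 193.9]
tcp_rot: [-3.142, 0.0, -2.834]
contact_force: [0.8, 0.5, 0.6]
opening: 0.3
grasp_force: 60.9
```

```bash
python3 - <<'E'
from h import *
a=r.grab_frame("scene");b=r.grab_frame("side");s=r.sense();print(s["eef_pos"],s["contact_force"])
cv2.imwrite("pics/s4.png",np.hstack([cv2.resize(a[165:265,275:350],None,fx=5.3,fy=5.3),cv2.resize(b[180:280,275:350],None,fx=5.3,fy=5.3)])[:,:,::-1])
E
```

```text
[559.54163033 153.99103186 193.96325713] [ 0.60771509 -0.48587499 -1.51795056]
```

View pics/s4.png

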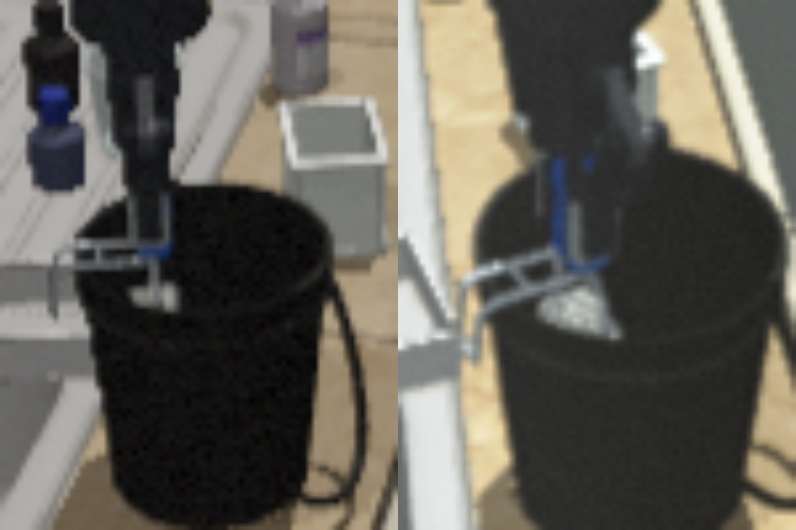

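Contact has just begun: the hook lies across the rim with its leg outside and the slides inside. I'll settle 1 mm more, release slowly and back straight up.

In the tool's units: 1 mm is 0.0025.

Request:
drive_effector:
  ticks:
    - [[0,0,0,0,0,0.0025,0],[0,0,0,0,0,0,0],[0,0,0,0,0,0,0]]
  grip_force: 30

```text
clock: 9.93
eef_pos: [559.9, 154.1, 193.3]
tcp_rot: [3.142, 0.001, -2.834]
contact_force: [0.1, -0.3, 3.7]
opening: 0.294
grasp_force: 61.4
```

Request:
drive_effector:
  ticks:
    - [[0,0,0,0,0,0,0.34],[0,0,0,0,0,0,0.4],[0,0,0,0,0,0,0.5],[0,0,0,0,0,0,0.6],[0,0,0,0,0,0,0.7]]

```text
clock: 10.35
eef_pos: [559.2, 153.9, 192.6]
tcp_rot: [3.142, -0.0, -2.834]
contact_force: [0.1, -1.3, 0.6]
opening: 0.696
grasp_force: 0.0
```

Request:
drive_effector:
  ticks:
    - [[0,0,0,0,0,0,0.7],[0,0,0,0,0,0,0.8],[0,0,0,0,0,0,0.8],[0,0,0,0,0,-0.0125,0.8],[0,0,0,0,0,-0.025,0.8]]

```text
clock: 10.77
eef_pos: [558.7, 153.7, 207.3]
tcp_rot: [3.141, -0.002, -2.834]
contact_force: [-0.3, -0.9, -0.9]
opening: 0.798
grasp_force: 0.0
```

Request:
drive_effector:
  ticks:
    - [[0,0,0,0,0,-0.05,0.8],[0,0,0,0,0,-0.0625,0.8],[0,0,0,0,0,-0.0625,0.8],[0,0,0,0,0,-0.0625,0.8],[0,0,0,0,0,-0.0625,0.8]]

```text
clock: 11.18
eef_pos: [559.3, 153.9, 330.2]
tcp_rot: [-3.142, 0.001, -2.834]
contact_force: [0.8, 0.2, 0.7]
opening: 0.805
grasp_force: 0.0
```

Request:
drive_effector:
  ticks:
    - [[0,0,0,0,0,-0.0625,0.8],[0,0,0,0,0,-0.0625,0.8],[0,0,0,0,0,-0.0625,0.8],[0,0,0,0,0,0,0.8],[0,0,0,0,0,0,0.8]]

```text
clock: 11.6
eef_pos: [559.9, 154.0, 405.2]
tcp_rot: [-3.141, 0.004, -2.834]
contact_force: [0.3, -0.9, -0.2]
opening: 0.8
grasp_force: 0.0
```

```bash
python3 - <<'E'
from h import *
a=r.grab_frame("scene");b=r.grab_frame("side");s=r.sense();print(s["eef_pos"],s["contact_force"])
cv2.imwrite("pics/s5.png",np.hstack([cv2.resize(a[155:265,275:350],None,fx=5.3,fy=5.3),cv2.resize(b[170:280,275:350],None,fx=5.3,fy=5.3)])[:,:,::-1])
E
```

```text
[558.97227761 153.81406256 402.49019073] [0.18657978 0.72847618 0.0424471 ]
```

View pics/s5.png

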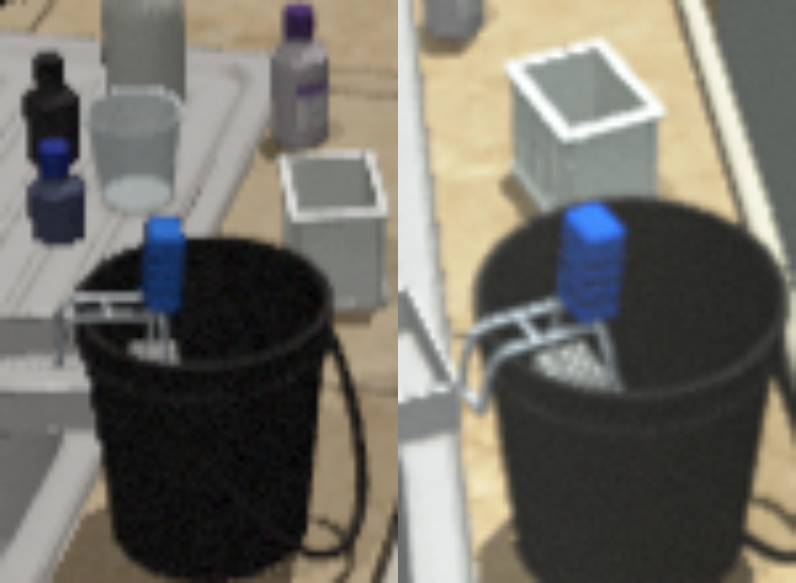

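The rack hangs almost upright with its hook over the rim and leg outside, and the pail and dish are upright. I'll check that it is still, then hand in.

Request:
drive_effector:
  ticks:
    - [[0,0,0,0,0,0,0.8],[0,0,0,0,0,0,0.8],[0,0,0,0,0,0,0.8],[0,0,0,0,0,0,0.8],[0,0,0,0,0,0,0.8]]
  quiet: true

```text
ok
```

```bash
python3 - <<'E'
from h import *
f=lambda:[np.median([q[1] for q in blobs(r.grab_frame(n)[155:265,275:350].copy(),(105,150,80),(125,255,255))[0]],0) for n in("scene","side")]
print(f())
print(f())
x=f();print(x)
A,B=P("scene"),P("side");print("grip",tri(A,x[0]+[275,155],B,x[1]+[275,155]))
print(r.sign_off())
E
```

```text
[array([20.05, 38.3 ]), array([36.35, 66.1 ])]
[array([20.15, 38.2 ]), array([36.25, 66.4 ])]
[array([20.  , 38.25]), array([36.35, 66.  ])]
grip [559.35005104 234.99397397 258.19045696]
the job is handed in; nothing more can be done
None
```

The rack hangs by its hook over the pail's rim, slides inside and hook leg outside, released and still. The pail and dish are upright, and I handed the job in at about 12 s; the hand-in returned no verdict.

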